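# Tip the gauge plate over the low stop and lay it on its side

### The job

Lay the standing gauge plate down on its narrow side on the rest board so that its foot can be checked. Slide it on its foot, upright, squarely up to the board's low near edge until you feel it bear on that stop with some 4 to 12 N, never over 16 N; then, never lifting it off, tip it over the stop by its upper end and let it down under control, without dropping it, slamming it or forcing it down, until it lies level with its plate on the rubber pad and its foot at the stop, and let go. Leave the dosing bottle, the sleeve and the tray where they are.

Things in the scene. Friction and masses are not known exactly. Their poses are not given: they have to be found in the camera images.
- gauge: Gauge plate, loose, 0.4 to 0.7 kg, standing upright: a black plate on a light metal foot. Origin: centre of the foot's underside; z up the plate, y along its wide side, x through its thickness. Foot 62 (x) by 92 (y) by 10 mm high, centred. Plate: x -12 to +14 mm (26 thick), y -40 to +40 mm, z 10 to 156 mm. Centre of mass about 71 mm up. It can turn between light finger pads.
- gauge_heel (a point): Middle of the gauge foot's lower +y edge, 46 mm from the gauge's origin along its y: the edge that faces the stop at the start. Standing against the stop, the gauge balances at about 33 degrees of tilt and falls freely beyond. A skewed foot jams on the stop instead of turning flush, so square it first. Pushed high on the open bench, the gauge tips; pushed low, it slides (some 2 to 8 N).
- gauge_top (a point): Middle of the gauge plate's top face, 156 mm above its foot's underside.
- rest: Rest board fixed to the bench: 100 (x) by 165 (y) by 5 mm high, light metal, a steel strip along its near edge. Origin at bench height in the middle of that near edge, whose 5 mm high upright face (y = 0, looking to -y, across the rest's x) is the low stop. The board reaches from y = 0 to 165 mm; z up. As the gauge tips, its heel stays on the bench and slips back up to 10 mm from the stop.
- rest_pad (a point): Middle of the top of the black rubber pad on the rest board: 118 mm from the stop face, 8 mm above the bench; the pad is 70 (x) by 40 (y) mm. When the gauge lies right, its z points along the rest's +y, its +y down, its plate's narrow side rests on the pad, and its foot hooks behind the stop (gauge origin about 46 mm above the bench, rest y about -10 mm) or lies on the stop strip.
- dosing_bottle: Small white dosing bottle with a nozzle, 24 mm across, 50 mm high, standing on the bench; origin under its centre. Bystander.
- sleeve: Turned steel sleeve, 25 mm across, 30 mm high, standing on the bench; origin under its centre. Bystander.
- tray: Round metal tray with pins in it, 103 mm across, 20 mm high; origin under its centre. Bystander.

How it is judged (in metres and radians):
On the way, in this order (a step that is already met when the one before it is completed fails the run):
1. the gauge stands upright, square, with its foot bearing on the stop (3 N or more) (contact force between gauge and rest above 3 N and angle between gauge's own z axis and vertical below 0.08 rad and angle between the y axis of gauge and the y axis of rest, either way round below 0.06 rad and y of gauge_heel in the frame of rest above -0.004 m), for 0.2 s.
2. the gauge leans over the stop (tilt 0.45 to 1.2 rad) with its heel at the stop (angle between gauge's own z axis and vertical between 0.45 and 1.2 rad and y of gauge_heel in the frame of rest between -0.015 and 0.012 m and y of gauge_top in the frame of rest above 0 m), for 0.2 s.
At the end, for the whole second after the job is handed in: The gauge lies on its narrow side on the rest, let go and at rest: its long axis level within about 5 degrees and along the board within 7 degrees, its heel on the stop strip or just behind the stop (-18 to +15 mm of the stop face), within 25 mm of the board's middle line (angle between gauge's own z axis and vertical between 1.48 and 1.66 rad and z of gauge_heel in the frame of rest below 0.012 m and y of gauge_heel in the frame of rest between -0.018 and 0.015 m and y of gauge_top in the frame of rest above 0.13 m and x of gauge in the frame of rest between -0.025 and 0.025 m and angle between the z axis of gauge and the y axis of rest, either way round below 0.12 rad and contact force between gauge and rest above 1 N and linear speed of gauge below 0.02 m/s); the robot touches nothing.
It fails at once if the gauge is lifted: its heel rises more than 20 mm above the bench (height (world z) of gauge_heel above 0.02 m).
It fails at once if the gauge falls or is slammed down: leaning more than 0.15 rad, it turns faster than 2.5 rad/s (angle between gauge's own z axis and vertical above 0.15 rad and angular speed of gauge above 2.5 rad/s).
It fails at once if the upright gauge is pressed on the stop with more than 16 N, or the tipped gauge is slammed or forced on the board with more than 40 N ((angle between gauge's own z axis and vertical below 0.15 rad and contact force between gauge and rest above 16 N) or contact force between gauge and rest above 40 N).
It fails at once if a bystander is moved by more than 15 mm (distance of any of dosing_bottle, sleeve, tray from where it was at the start of the episode above 0.015 m).
It also fails if it takes over 72 s, if anything falls off the work surface, if the arm or the gripper's body presses on something with over 40 N, if the wrist force passes 120 N, or if a joint passes its speed limit or range.

### The arm

A 6-joint arm with a two-finger parallel gripper is mounted at the origin on the work surface; the furniture and walls round the work are solid. World frame = base frame: x ahead of the robot, y to its left, z up, the work surface at z = 0. Lengths are in mm, angles in rad, forces in N, time in s.
With the tool pointing down it reaches from about 300 to 775 mm from the base axis. Payload 14.6 kg.
Tool frame: the origin (TCP) lies midway between the tips of the shut fingers; the grasp point (between the pads) lies 19 mm behind it; z points along the fingers, y is the direction in which the jaws open and shut (so a half turn about z gives the same grasp; the last joint's range is limited). The gripper opens to 94 mm and grips with 3 to 60 N. Pads are 16 mm wide; open, the fingers measure 119 mm over their backs; the gripper's body (75 mm by 177 mm) begins 78 mm behind the grasp point.
Start: joints at [-1.264, 0.3, 1.521, -0, 1.321, -0.067], TCP at [200.828, -512.013, 205.446] pointing down, gripper open.
Joint ranges: [-3.03, 3.03], [-0.79, 2.21], [0.23, 2.52], [-1.04, 4.18], [0, 3.07], [-2.55, 2.55]. Speed limits (rad/s): [2.22, 2.22, 2.57, 3.14, 3.14, 3.14].

### API

Orientations are given as a unit quaternion [w, x, y, z].
In Python, from bench import state, get_image, calibration, hand_in gives the robot as it stands.
- The arm moves only by the shell command python3 -m handwheel 'ROWS' [FORCE]. ROWS is a JSON object of lists of equal length, an entry for each row: "twist": the turn, a rotation vector about the world's x, y, z as a fraction of full scale, a list of three; "translation": the shift along the world's x, y, z as a fraction of full scale, a list of three; "claw": the finger opening in mm, from 0 to 94. In form: {"twist": [[ax, ay, az], ...], "translation": [[dx, dy, dz], ...], "claw": [claw, ...]}. A call has exactly 8 rows; each row is the pose to reach, as a shift and turn from the pose commanded when the call began; what a row does not reach only later rows make up. Full scale, the value 1, is 800 mm for a shift and 60 degrees for a turn. A row lasts 1/12 s, in which the tool goes at most 41.7 mm and 7.16 degrees, less where a joint would pass 70% of its speed; a pose out of reach is approached as far as the arm can. A call with a number of a shift or a turn outside -1 to 1 is refused whole. A call with a gripper value outside its range is refused whole. The fingers move at their own pace and stop on an object; FORCE is the grip in N (left out, the last holds). Time passes only in rows, so rows that repeat a pose let the fingers close, or fill a call up. It gives the time, the measured TCP pose, the force and the opening at its end, in the units of the state.
- state(): the state, without advancing time (a new reading comes with each control period).
- get_image(name): name is "scene" or "top" or "wrist"; returns (picture, depth): 400x640x3 uint8, blue, green, red; 400x640 float32, mm along the optical axis (not along the pixel's ray), 0 where there is no reading.
- calibration(name): a dict with "camera_matrix" (3x3 intrinsics, pixels), "D" ([k1, k2, p1, p2, k3] as OpenCV has them; the pictures are not rectified), "rvec" (rotation vector, rad) and "tvec" (3), from world to camera coordinates, as OpenCV has them. Camera axes: x right, y down, z forward; pixel columns grow to the right and rows downward; lengths in mm; the calibration is good to about 2 mm. A picture is of the moment at which its call begins: read the wrist's pose just before it. calibration takes no time and is no camera call; for the wrist camera it gives the pose at the moment of the call.
- hand_in(): hands the job in, once; it reports no verdict.
The state is a dict: "time": time; "joint_positions": joint angles; "qvel": joint speeds; "effort": joint torques, N m; "eef_pos": TCP position; "eef_rot": TCP orientation; "wrist_force": force on the tool from outside, world axes, zero at the start; "ft_torque": the same for the moment, N m; "opening": finger opening in mm.
Only numpy, scipy, OpenCV 4.12 (cv2) and the standard library are available. Lean on these libraries where they do the work, as an engineer would, in place of code of your own. Each camera call takes 0.05 s, during which the arm holds its last target.

## Working session

There is one attempt and no reset: what is moved stays moved. The work goes in short steps, Python scripts to look and compute and a shell command to move; the robot and the scene stay as the last step left them, time stands still between calls to the robot, and variables do not carry over. Pictures are saved under pics/ and viewed, and the job is handed in when it is done.

```bash
ls; mkdir -p pics; python3 - <<'E'
from bench import *
import cv2
s=state();print(s)
for n in("scene","top","wrist"):
    im,d=get_image(n);cv2.imwrite(f"pics/{n}0.png",im)
    import numpy as np; np.save(f"pics/{n}0.npy",d)
    print(n,{k:np.round(v,3).tolist() for k,v in calibration(n).items()})
E
```

```text
pics
{'time': 0.0, 'joint_positions': array([-1.26358016e+00,  3.00464538e-01,  1.52160039e+00,  1.57513816e-06,
        1.32070807e+00, -6.65811539e-02]), 'qvel': array([-7.79330434e-04, -4.88698198e-05, -6.97586132e-04, -4.22490588e-05,
        5.06748911e-05, -1.33424489e-03]), 'effort': array([ 6.81593501e-04, -5.31808984e+01, -3.52738309e+01,  7.09606684e-02,
        2.44831044e-02, -7.99577151e-05]), 'eef_pos': array([ 200.75869891, -511.75711477,  204.88176507]), 'eef_rot': array([-5.86001089e-04,  9.82585092e-01,  1.85812238e-01, -7.00798851e-05]), 'wrist_force': array([-0.27102677,  0.62533642, -0.52264313]), 'ft_torque': array([0.00527594, 0.00421427, 0.00411668]), 'opening': 94.0981832108491}
scene {'camera_matrix': [[517.358, 0.0, 325.992], [0.0, 517.358, 205.742], [0.0, 0.0, 1.0]], 'D': [0.042, 0.0, 0.0, 0.0, 0.0], 'rvec': [1.356, -2.209, 0.905], 'tvec': [294.27, 411.444, 730.996]}
top {'camera_matrix': [[399.936, 0.0, 315.983], [0.0, 399.936, 198.849], [0.0, 0.0, 1.0]], 'D': [-0.008, 0.0, 0.0, 0.0, 0.0], 'rvec': [2.128, -2.083, 0.178], 'tvec': [50.758, 540.082, 853.09]}
wrist {'camera_matrix': [[342.183, 0.0, 323.327], [0.0, 342.183, 197.239], [0.0, 0.0, 1.0]], 'D': [-0.046, 0.0, 0.0, 0.0, 0.0], 'rvec': [-2.398, 1.635, 0.233], 'tvec': [-548.629, -29.365, 392.368]}
```

View pics/scene0.png

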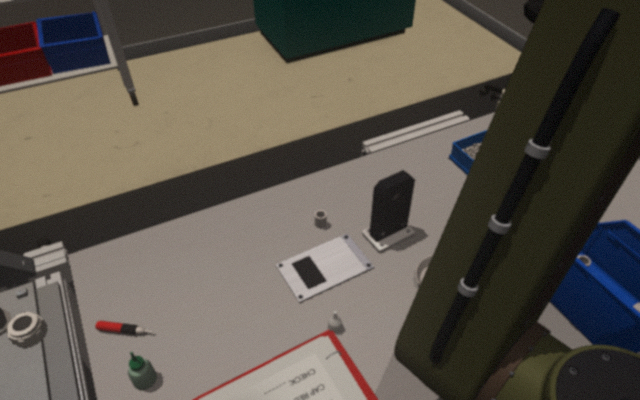

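View pics/top0.png

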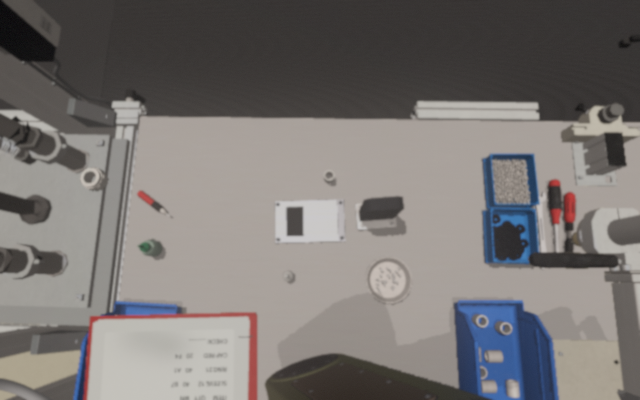

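View pics/wrist0.png

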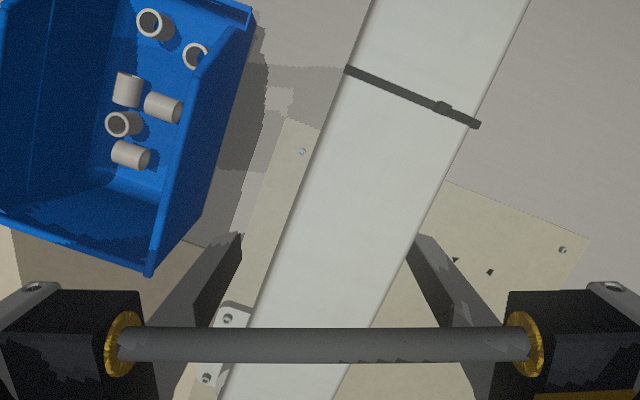

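The scene and top pictures show the gauge standing at top pixel (380,213). The rest board spans top x 275–344, y 200–243, with its stop edge on the right facing the gauge. The sleeve is at (330,177), the bottle at (290,276) and the tray at (388,280).

```bash
cat > h.py <<'E'
import numpy as np, cv2
from bench import *
def cast(cal,px,z):
    K=np.array(cal["camera_matrix"],float);D=np.array(cal["D"],float)
    R=cv2.Rodrigues(np.array(cal["rvec"],float))[0];t=np.array(cal["tvec"],float).ravel()
    p=cv2.undistortPoints(np.array(px,float).reshape(-1,1,2),K,D).reshape(-1,2)
    r=np.c_[p,np.ones(len(p))]@R; c=-R.T@t
    return c+r*((z-c[2])/r[:,2])[:,None]
def proj(cal,P):
    return cv2.projectPoints(np.array(P,float).reshape(-1,1,3),np.array(cal["rvec"],float),np.array(cal["tvec"],float),np.array(cal["camera_matrix"],float),np.array(cal["D"],float))[0].reshape(-1,2)
def cloud(cal,d):
    K=np.array(cal["camera_matrix"],float);D=np.array(cal["D"],float)
    R=cv2.Rodrigues(np.array(cal["rvec"],float))[0];t=np.array(cal["tvec"],float).ravel()
    h,w=d.shape;v,u=np.mgrid[:h,:w]
    p=cv2.undistortPoints(np.c_[u.ravel(),v.ravel()].astype(float).reshape(-1,1,2),K,D).reshape(-1,2)
    return ((np.c_[p,np.ones(len(p))]*d.reshape(-1,1)-t)@R).reshape(h,w,3)
E
python3 - <<'E'
from h import *
for n in("top","scene"):
    im=cv2.imread(f"pics/{n}0.png");c=calibration(n)
    x0,y0,x1,y1=(250,160,430,310) if n=="top" else (260,150,440,340)
    cv2.imwrite(f"pics/{n}0z.png",cv2.resize(im[y0:y1,x0:x1],None,fx=4 if n=="top" else 3,fy=4 if n=="top" else 3,interpolation=cv2.INTER_CUBIC))
    print(n)
    if n=="top":
        print(cast(c,[[344,221],[275,221],[275,200],[275,243]],5).round(), cast(c,[[330,177],[290,276],[388,280],[380,213]],0).round())
    P=cloud(c,np.load(f"pics/{n}0.npy"))
    m=(P[...,2]>30)&(P[...,2]<165)&(im.max(2)<70)
    mm=np.zeros(m.shape,bool);mm[y0:y1,x0:x1]=m[y0:y1,x0:x1]
    Q=P[mm];print(len(Q),Q.min(0),Q.max(0))
    T=Q[Q[:,2]>148]; print("top pts",len(T),T.mean(0),cv2.minAreaRect(T[:,:2].astype(np.float32)))
E
```

```text
top
[[496.  -4.   5.]
 [493. 160.   5.]
 [544. 162.   5.]
 [441. 157.   5.]] [[ 604.   31.    0.]
 [ 366.  120.    0.]
 [ 362. -107.    0.]
 [ 518.  -89.    0.]]
394 [ 497.07593028 -112.56757248   32.52029634] [524.18265509 -36.7463502  157.01020987]
top pts 82 [507.00308181 -83.76758664 152.5997089 ] ((509.4416809082031, -76.2991943359375), (20.49932098388672, 71.48035430908203), 8.039545059204102)
scene
2005 [ 497.48242472 -115.57376687   30.00736827] [528.90907377 -34.61248841 159.50182998]
top pts 390 [512.0177151  -72.20788145 154.59839157] ((514.22802734375, -74.68330383300781), (27.294092178344727, 71.31904602050781), 4.8356523513793945)
```

View pics/top0z.png

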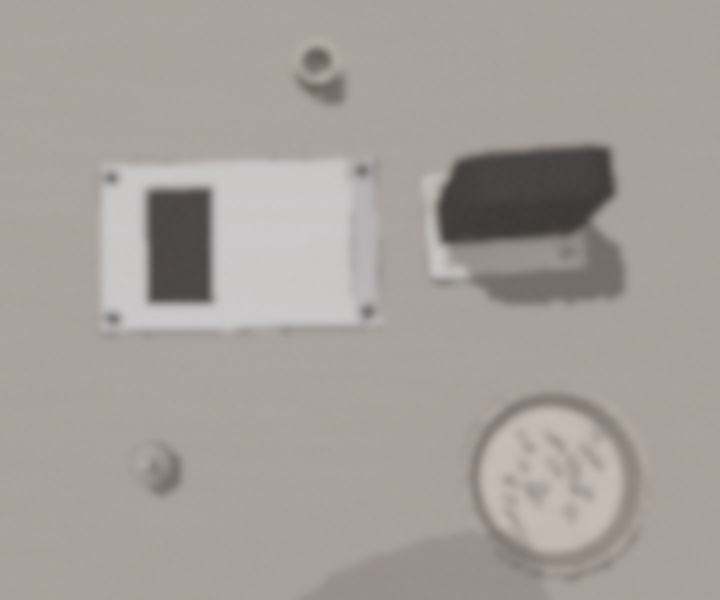

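View pics/scene0z.png

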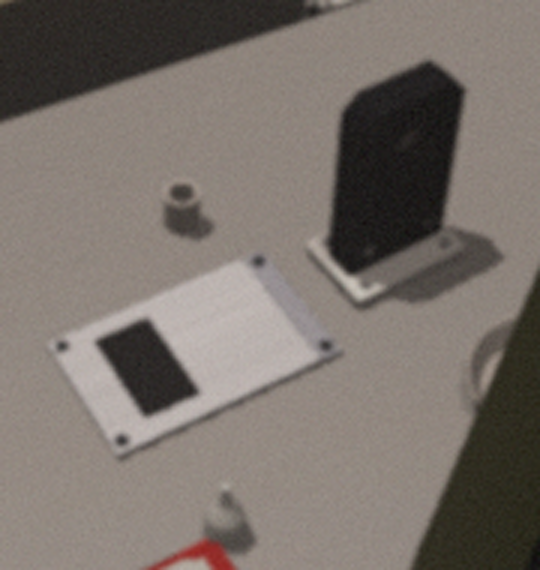

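```bash
python3 - <<'E'
from h import *
c=calibration("top");s=calibration("scene")
tz=lambda a:np.array(a,float)/4+[250,160]-0.4
sz=lambda a:np.array(a,float)/3+[260,150]-0.4
# rest corners: far-x near, near-x near, near-x far, far-x far
A=cast(c,tz([[378,157],[383,325],[102,332],[102,165]]),5);B=cast(s,sz([[250,253],[343,352],[120,457],[50,347]]),5)
print(A.round(1));print(B.round(1))
for R in(A,B):
    n=R[:2].mean(0);f=R[2:].mean(0);d=f-n
    print("origin",n.round(1),"len",np.hypot(*d[:2]),"yaw",np.degrees(np.arctan2(-d[0],d[1])), "edge yaw",np.degrees(np.arctan2(*(R[0]-R[1])[[1,0]])))
# pads
print(cast(c,tz([[180,245]]),8),cast(s,sz([[148,368]]),8))
# foot : far-x heel, near-x heel, near-x rear
print(cast(c,tz([[422,176],[435,280],[585,268]]),10).round(1))
print(cast(s,sz([[308,242],[360,300],[462,240]]),10).round(1))
# plate top: scene polygon corners
print(cast(s,sz([[345,103],[374,121],[463,92],[430,62]]),156).round(1))
print(cast(c,tz([[455,157],[612,147]]),156).round(1))
print(cast(c,tz([[315,60]]),30).round(1),cast(s,sz([[182,190]]),30),"bottle",cast(s,sz([[232,545]]),0))
E
```

```text
[[549.9  -3.4   5. ]
 [449.7  -7.4   5. ]
 [442.1 157.2   5. ]
 [541.9 161.6   5. ]]
[[553.7   8.9   5. ]
 [451.1  -4.4   5. ]
 [443.3 158.9   5. ]
 [540.9 163.8   5. ]]
origin [499.8  -5.4   5. ] len 165.0224464423475 yaw 2.7124199218538694 edge yaw 2.250325580765447
origin [502.4   2.3   5. ] len 159.4568936262292 yaw 3.6857910662548155 edge yaw 7.401936536249772
[[494.07155593 112.88902565   8.        ]] [[494.61062676 115.20947252   8.        ]]
[[ 537.9  -29.4   10. ]
 [ 476.2  -37.2   10. ]
 [ 485.  -124.6   10. ]]
[[ 540.7  -29.3   10. ]
 [ 480.2  -34.5   10. ]
 [ 494.4 -125.    10. ]]
[[ 520.1  -34.9  156. ]
 [ 498.4  -42.4  156. ]
 [ 495.7 -105.1  156. ]
 [ 528.5 -102.2  156. ]]
[[ 520.4  -35.7  156. ]
 [ 526.9 -113.9  156. ]]
[[602.4  35.2  30. ]] [[607.17916103  34.45336175  30.        ]] bottle [[361.0579763  124.65606615   0.        ]]
```

```bash
python3 -m handwheel '{"twist":[[0,0,0.1],[0,0,0.2],[0,0,0.3],[0,0,0.4],[0,0,0.5],[0,0,0.6],[0,0,0.62],[0,0,0.62]],"translation":[[0.03,0.04,0.04],[0.06,0.08,0.04],[0.09,0.12,0.04],[0.12,0.16,0.04],[0.15,0.2,0.04],[0.18,0.24,0.04],[0.196,0.271,0.04],[0.196,0.271,0.04]],"claw":[60,60,60,60,60,60,60,60]}' 10
python3 -m handwheel '{"twist":[[0,0,0.1],[0,0,0.2],[0,0,0.3],[0,0,0.4],[0,0,0.5],[0,0,0.6],[0,0,0.62],[0,0,0.62]],"translation":[[0.03,0.04,0],[0.06,0.08,0],[0.09,0.12,0],[0.12,0.16,0],[0.15,0.2,0],[0.18,0.24,0],[0.196,0.271,0],[0.196,0.271,0]],"claw":[60,60,60,60,60,60,60,60]}'
python3 - <<'E'
from h import *
im,d=get_image("wrist");cv2.imwrite("pics/w1.png",im);s=state();print(s)
E
```

```text
time: 0.82
eef_pos: [359.4, -291.7, 237.5]
eef_rot: [-0.0, 0.871, 0.492, 0.0]
wrist_force: [0.3, -0.5, 1.2]
opening: 60.2
time: 1.48
eef_pos: [515.9, -75.2, 236.9]
eef_rot: [-0.001, 0.669, 0.744, 0.0]
wrist_force: [-1.3, 0.4, -0.3]
opening: 60.2
{'time': 1.5333, 'joint_positions': array([-2.18869225e-01,  2.11594667e-01,  1.55790768e+00,  2.06739608e-05,
        1.37304803e+00, -3.23092219e-01]), 'qvel': array([-0.06059097, -0.02247657,  0.02095142, -0.0092343 , -0.00054608,
       -0.01841815]), 'effort': array([ 3.11269261e+00, -4.79090953e+01, -3.68324661e+01,  2.77817035e-01,
        2.87845382e-02,  2.98480662e-01]), 'eef_pos': array([515.00749569, -77.05425005, 236.87215383]), 'eef_rot': array([-4.21874416e-04,  6.69316604e-01,  7.42977156e-01, -2.26790744e-04]), 'wrist_force': array([ 0.32087868, -0.80070945, -0.30353597]), 'ft_torque': array([-0.04405706,  0.00504098, -0.00406581]), 'opening': 60.02743739223822}
```

View pics/w1.png

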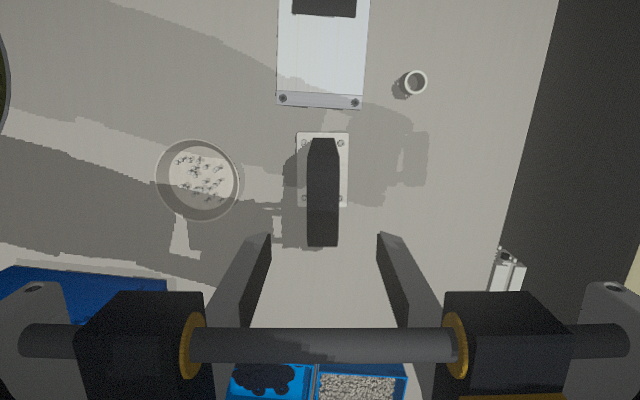

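Wrist view: the plate's top is at (306–338, 137–247), the foot's heel edge runs (298..348,132), the board's near edge (276..362, ~107), and the tray is at (200,180), clear. I'll zoom in for corner measurements.

```bash
python3 - <<'E'
from h import *
im=cv2.imread("pics/w1.png");cv2.imwrite("pics/w1z.png",cv2.resize(im[80:260,250:390],None,fx=4.3,fy=3.3,interpolation=cv2.INTER_CUBIC) if 0 else cv2.resize(im[80:260,240:400],None,fx=3.3,fy=3.3,interpolation=cv2.INTER_CUBIC))
E
```

```text
(no output)
```

View pics/w1z.png

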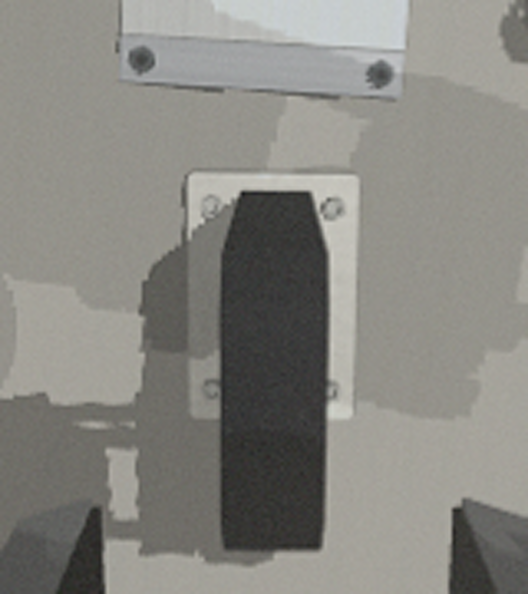

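```bash
python3 - <<'E'
from h import *
c=calibration("wrist")
wz=lambda a:np.array(a,float)/3.3+[240,80]-0.35
A=cast(c,wz([[120,80],[403,98]]),5);F=cast(c,wz([[187,172],[359,176],[353,418],[189,415]]),10)
yaw=lambda v:np.degrees(np.arctan2(v[1],v[0]))
print("rest edge",A.round(1),A.mean(0),yaw(A[1]-A[0]),np.linalg.norm(A[1]-A[0]))
print("foot",F.round(1),F.mean(0),yaw(F[1]-F[0]),yaw(F[2]-F[3]),yaw(F[1]-F[2])-90,yaw(F[0]-F[3])-90,np.linalg.norm(F[1]-F[0]),np.linalg.norm(F[1]-F[2]))
T=cast(c,wz([[222,250],[327,255],[323,549],[222,548]]),156)
print("top",T.round(1),yaw(T[3]-T[2]))
P=cast(c,wz([[120,20],[120,75],[408,20],[403,95]]),5);print(yaw(P[0]-P[1])-90,yaw(P[2]-P[3])-90)
E
```

```text
rest edge [[451.3  -6.8   5. ]
 [551.3  -2.6   5. ]] [501.32138914  -4.71566507   5.        ] 2.4149276368247516 100.14549871406524
foot [[ 477.9  -35.9   10. ]
 [ 538.8  -31.    10. ]
 [ 547.7 -120.7   10. ]
 [ 486.1 -126.    10. ]] [512.63585994 -78.3843392   10.        ] 4.663027188663926 4.917793546510452 5.659590158642118 5.240092656888905 61.141802325328754 90.13480533099826
top [[ 497.8  -38.7  156. ]
 [ 522.1  -37.4  156. ]
 [ 529.7 -110.9  156. ]
 [ 504.6 -113.3  156. ]] -174.5801027291942
4.017938215687167 3.64493750227993
```

```bash
python3 -m handwheel '{"twist":[[0,0,-0.013],[0,0,-0.013],[0,0,-0.013],[0,0,-0.013],[0,0,-0.013],[0,0,-0.013],[0,0,-0.013],[0,0,-0.013]],"translation":[[0,0,-0.04],[0,0,-0.08],[0,0,-0.12],[0,0,-0.16],[0,0,-0.18],[0,0,-0.199],[0,0,-0.199],[0,0,-0.199]],"claw":[60,60,60,60,60,60,60,60]}' 15
python3 -m handwheel '{"twist":[[0,0,0],[0,0,0],[0,0,0],[0,0,0],[0,0,0],[0,0,0],[0,0,0],[0,0,0]],"translation":[[0,0,0],[0,0,0],[0,0,0],[0,0,0],[0,0,0],[0,0,0],[0,0,0],[0,0,0]],"claw":[50,45,40,36,32,28,24,20]}' 12
python3 -m handwheel '{"twist":[[0,0,0],[0,0,0],[0,0,0],[0,0,0],[0,0,0],[0,0,0],[0,0,0],[0,0,0]],"translation":[[0,0,0],[0,0,0],[0,0,0],[0,0,0],[0,0,0],[0,0,0],[0,0,0],[0,0,0]],"claw":[15,15,15,15,15,15,15,15]}' 12
python3 -c "from h import *;s=state();print(s['wrist_force'],s['ft_torque'],s['eef_pos'],s['eef_rot'])"
```

```text
time: 2.2
eef_pos: [513.9, -79.5, 78.2]
eef_rot: [-0.0, 0.676, 0.737, -0.0]
wrist_force: [1.1, 0.5, 0.3]
opening: 59.9
time: 2.87
eef_pos: [514.7, -78.4, 78.5]
eef_rot: [0.0, 0.675, 0.738, 0.0]
wrist_force: [1.7, 1.1, 1.6]
opening: 26.2
time: 3.53
eef_pos: [514.7, -78.4, 78.5]
eef_rot: [0.0, 0.675, 0.737, 0.0]
wrist_force: [2.2, 1.3, 4.6]
opening: 26.0
[2.24165489 1.30286339 4.59372826] [ 0.08269116 -0.77111586  0.03394562] [514.68396019 -78.42115326  78.48287434] [2.94449348e-04 6.75355644e-01 7.37492114e-01 2.22159923e-04]
```

```bash
python3 -m handwheel '{"twist":[[0,0,-0.01],[0,0,-0.02],[0,0,-0.03],[0,0,-0.04],[0,0,-0.04],[0,0,-0.04],[0,0,-0.04],[0,0,-0.04]],"translation":[[-0.001,0.002,0],[-0.002,0.004,0],[-0.003,0.006,0],[-0.004,0.008,0],[-0.005,0.010,0],[-0.006,0.012,0],[-0.006,0.014,0],[-0.006,0.014,0]],"claw":[15,15,15,15,15,15,15,15]}'
python3 - <<'E'
from h import *
im,d=get_image("scene");cv2.imwrite("pics/s2.png",cv2.resize(im[150:340,260:440],None,fx=3,fy=3,interpolation=cv2.INTER_CUBIC));s=state();print(s['eef_pos'],s['wrist_force'],s['ft_torque'])
E
```

```text
time: 4.2
eef_pos: [509.3, -67.2, 78.3]
eef_rot: [-0.0, 0.691, 0.723, -0.0]
wrist_force: [-2.4, -4.1, 7.4]
opening: 26.1
[509.24759822 -67.23374228  78.2544421 ] [-1.56513878 -4.08093266  5.67426448] [-0.78577015  0.17450994  0.0090122 ]
```

View pics/s2.png

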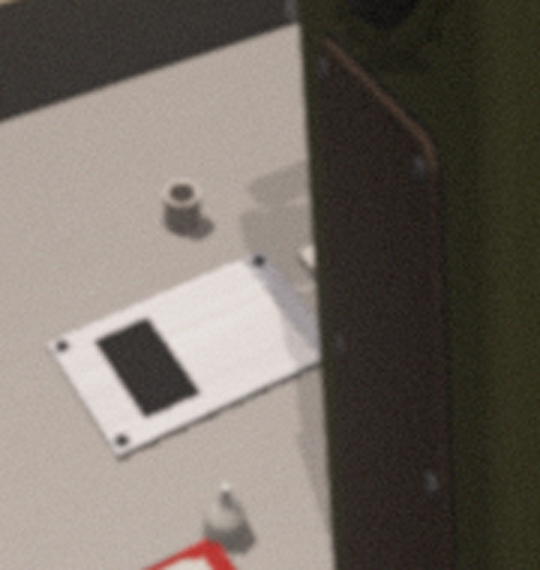

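The arm hides the gauge in the scene view, but the foot corner at (308,258) has come nearer the stop. I'll carry on.

```bash
python3 -m handwheel '{"twist":[[0,0,0],[0,0,0],[0,0,0],[0,0,0],[0,0,0],[0,0,0],[0,0,0],[0,0,0]],"translation":[[-0.001,0.002,0],[-0.002,0.004,0],[-0.003,0.006,0],[-0.004,0.008,0],[-0.005,0.010,0],[-0.005,0.012,0],[-0.005,0.012,0],[-0.005,0.012,0]],"claw":[15,15,15,15,15,15,15,15]}'
python3 -c "from h import *;s=state();print(s['wrist_force'],s['ft_torque'],s['eef_pos'])"
python3 -m handwheel '{"twist":[[0,0,0],[0,0,0],[0,0,0],[0,0,0],[0,0,0],[0,0,0],[0,0,0],[0,0,0]],"translation":[[0,0,0],[0,0,0],[0,0,0],[0,0,0],[0,0,0],[0,0,0],[0,0,0],[0,0,0]],"claw":[28,30,35,45,60,60,60,60]}'
python3 -m handwheel '{"twist":[[0,0,0],[0,0,0],[0,0,0],[0,0,0],[0,0,0],[0,0,0],[0,0,0],[0,0,0]],"translation":[[0,0,0.04],[0,0,0.08],[0,0,0.12],[0,0,0.16],[0,0,0.16],[0,0,0.16],[0,0,0.16],[0,0,0.16]],"claw":[60,60,60,60,60,60,60,60]}'
python3 - <<'E'
from h import *
im,d=get_image("wrist");np.save("pics/cal3.npy",calibration("wrist"),allow_pickle=True);cv2.imwrite("pics/w3.png",im);cv2.imwrite("pics/w3z.png",cv2.resize(im[80:260,240:400],None,fx=3.3,fy=3.3,interpolation=cv2.INTER_CUBIC));s=state();print(s['eef_pos'],s['eef_rot'],s['wrist_force'])
E
```

```text
time: 4.92
eef_pos: [507.3, -58.0, 79.7]
eef_rot: [0.002, 0.691, 0.723, 0.001]
wrist_force: [5.6, -6.5, 12.1]
opening: 26.0
[ 5.61620794 -6.48557291 12.09830139] [-0.97354004 -1.31694081 -0.03690338] [507.27640274 -58.04423306  79.7151891 ]
time: 5.58
eef_pos: [505.6, -57.5, 78.2]
eef_rot: [-0.0, 0.691, 0.723, -0.0]
wrist_force: [-0.3, 0.0, -0.6]
opening: 59.7
time: 6.25
eef_pos: [505.1, -57.5, 204.9]
eef_rot: [-0.001, 0.691, 0.723, -0.001]
wrist_force: [0.0, 0.6, -0.1]
opening: 60.2
[505.13800446 -57.55850322 204.89709097] [-9.68039918e-04  6.90658317e-01  7.23180292e-01 -6.46329225e-04] [-1.07823691  0.22241219  0.73119489]
```

View pics/w3z.png

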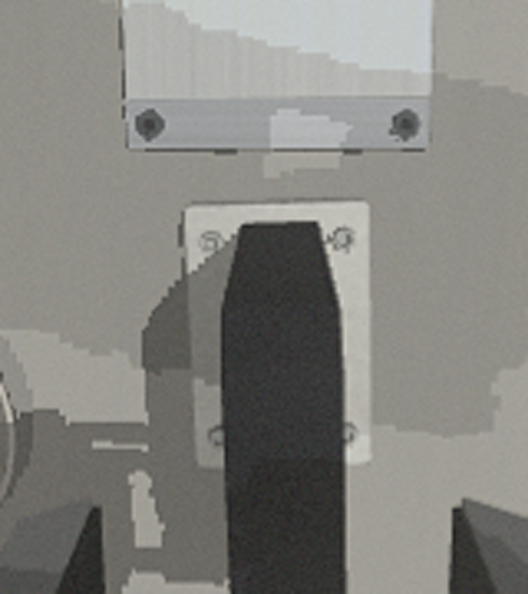

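```bash
python3 - <<'E'
from h import *
c=np.load("pics/cal3.npy",allow_pickle=True).item()
wz=lambda a:np.array(a,float)/3.3+[240,80]-0.35
yaw=lambda v:np.degrees(np.arctan2(v[1],v[0]))
A=cast(c,wz([[128,149],[426,150]]),5);F=cast(c,wz([[183,206],[369,202],[371,463],[196,466]]),10)
print("rest edge",A.round(1),A.mean(0),yaw(A[1]-A[0]),np.linalg.norm(A[1]-A[0]))
print("foot",F.round(1),F.mean(0),yaw(F[1]-F[0]),yaw(F[2]-F[3]),yaw(F[1]-F[2])-90,yaw(F[0]-F[3])-90)
P=cast(c,wz([[123,0],[128,145],[432,5],[426,150]]),5);print(yaw(P[0]-P[1])-90,yaw(P[2]-P[3])-90)
T=cast(c,wz([[222,310],[340,310],[346,590],[230,590]]),156);print(T.round(1),yaw(T[1]-T[2])-90,yaw(T[0]-T[3])-90)
E
```

```text
rest edge [[452.5  -5.2   5. ]
 [550.8  -1.    5. ]] [501.68010906  -3.07522954   5.        ] 2.4658494844172942 98.38303023199659
foot [[ 471.6  -22.5   10. ]
 [ 532.8  -18.4   10. ]
 [ 539.7 -109.3   10. ]
 [ 478.3 -113.3   10. ]] [505.57692064 -65.85898715  10.        ] 3.8916334942318467 3.7567144580124956 4.354695513965638 4.241217806087121
2.778404196226546 2.126329054886668
[[491.9 -25.6 156. ]
 [516.1 -24.5 156. ]
 [521.4 -87.6 156. ]
 [495.7 -88.8 156. ]] 4.748968550841596 3.4772450409973175
```

```bash
python3 - <<'E'
from h import *
from scipy.spatial.transform import Rotation as Ro
s=state();c=calibration("wrist")
q=s['eef_rot'];R=Ro.from_quat([q[1],q[2],q[3],q[0]]).as_matrix()
Rc=cv2.Rodrigues(np.array(c['rvec'],float))[0];p=-Rc.T@np.array(c['tvec'],float).ravel()
print("cam in tool",R.T@(p-s['eef_pos']),"cam z in tool",R.T@Rc[2],R.round(3))
E
```

```text
cam in tool [  81.02885131   -0.19476175 -179.12232175] cam z in tool [-0.27509594 -0.00142594  0.96141572] [[-0.046  0.999 -0.002]
 [ 0.999  0.046  0.   ]
 [ 0.001 -0.002 -1.   ]]
```

```bash
python3 -m handwheel '{"twist":[[0.1,0.004,0],[0.2,0.009,0],[0.3,0.013,0],[0.4,0.0175,0],[0.4,0.0175,0],[0.4,0.0175,0],[0.4,0.0175,0],[0.4,0.0175,0]],"translation":[[0.001,-0.03,0],[0.003,-0.06,0],[0.004,-0.09,0],[0.0055,-0.1156,-0.02],[0.0055,-0.1156,-0.06],[0.0055,-0.1156,-0.1],[0.0055,-0.1156,-0.14],[0.0055,-0.1156,-0.15]],"claw":[34,34,34,34,34,34,34,34]}'
python3 -m handwheel '{"twist":[[0,0,0],[0,0,0],[0,0,0],[0,0,0],[0,0,0],[0,0,0],[0,0,0],[0,0,0]],"translation":[[0,0,-0.02],[0,0,-0.04],[0,0,-0.06],[0,0,-0.07],[0,0,-0.07],[0,0,-0.07],[0,0,-0.07],[0,0,-0.07]],"claw":[34,34,34,34,34,34,34,34]}'
python3 - <<'E'
from h import *
from scipy.spatial.transform import Rotation as Ro
s=state();q=s['eef_rot'];R=Ro.from_quat([q[1],q[2],q[3],q[0]]).as_matrix()
print(s['eef_pos'],R.round(3),s['opening'],s['wrist_force'])
im,d=get_image("top");cv2.imwrite("pics/t4.png",im)
E
```

```text
time: 6.97
eef_pos: [507.7, -149.2, 80.9]
eef_rot: [-0.154, 0.676, 0.706, 0.143]
wrist_force: [-0.5, 0.1, -0.6]
opening: 34.0
time: 7.63
eef_pos: [510.5, -150.3, 31.3]
eef_rot: [-0.149, 0.675, 0.708, 0.144]
wrist_force: [0.2, -0.3, 0.5]
opening: 34.1
[ 510.5153768  -150.31879819   31.29183656] [[-0.043  0.999 -0.017]
 [ 0.913  0.046  0.406]
 [ 0.406  0.002 -0.914]] 34.06837953181502 [ 0.20168702 -0.27500491  0.50053819]
```

View pics/t4.png

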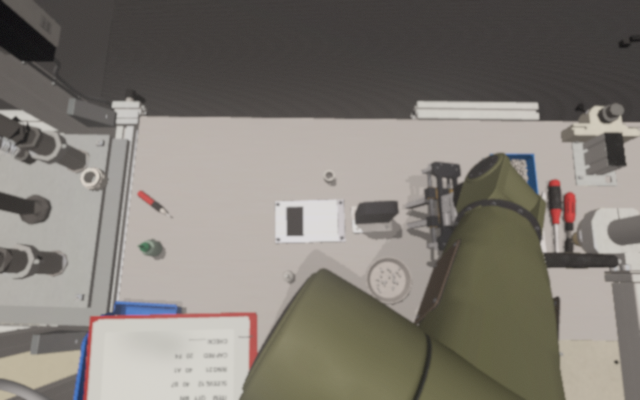

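The top view shows the fingers behind the gauge with a clear gap, and the tray, bottle and sleeve untouched.

```bash
python3 -m handwheel '{"twist":[[0,0,0],[0,0,0],[0,0,0],[0,0,0],[0,0,0],[0,0,0],[0,0,0],[0,0,0]],"translation":[[0,0,-0.01],[0,0,-0.02],[0,0,-0.03],[0,0,-0.033],[0,0.01,-0.033],[0,0.02,-0.033],[0,0.032,-0.033],[0,0.032,-0.033]],"claw":[34,34,34,34,34,34,34,34]}'
python3 - <<'E'
from h import *
s=state();print(s['eef_pos'],s['opening'],s['wrist_force'],s['ft_torque'])
im,d=get_image("wrist");cv2.imwrite("pics/w5.png",im)
E
```

```text
time: 8.35
eef_pos: [509.8, -122.8, 3.6]
eef_rot: [-0.151, 0.675, 0.708, 0.144]
wrist_force: [1.0, 2.9, 1.7]
opening: 34.0
[ 509.81432843 -122.78068644    3.60918841] 33.95683308832084 [1.00201724 2.90849569 1.68504405] [ 0.14510375 -0.14366214 -0.02635448]
```

View pics/w5.png

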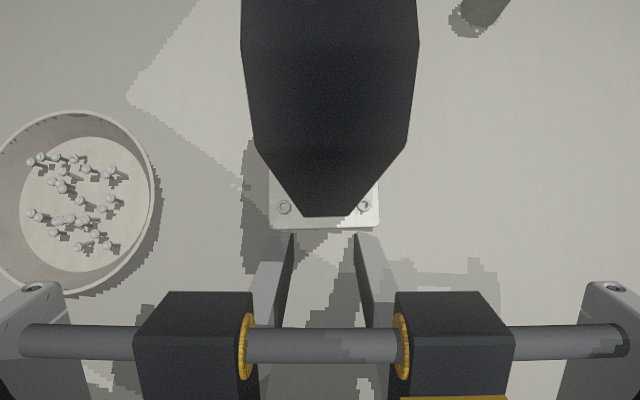

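The wrist view shows both fingers (290 and 357, y 235) centred just behind the foot's rear edge (270–380, y 228). I'll raise slightly and push.

```bash
python3 -m handwheel '{"twist":[[0,0,0],[0,0,0],[0,0,0],[0,0,0],[0,0,0],[0,0,0],[0,0,0],[0,0,0]],"translation":[[0,0,0.002],[0,0.001,0.002],[0,0.003,0.002],[0,0.005,0.002],[0,0.007,0.002],[0,0.009,0.002],[0,0.011,0.002],[0,0.0125,0.002]],"claw":[34,34,34,34,34,34,34,34]}'
python3 - <<'E'
from h import *
s=state();print(s['eef_pos'],s['opening'],s['wrist_force'],s['ft_torque'])
im,d=get_image("wrist");cv2.imwrite("pics/w6.png",im)
im,d=get_image("top");cv2.imwrite("pics/t6.png",cv2.resize(im[160:310,250:430],None,fx=4,fy=4,interpolation=cv2.INTER_CUBIC))
E
```

```text
time: 9.07
eef_pos: [510.0, -114.5, 5.4]
eef_rot: [-0.15, 0.676, 0.707, 0.144]
wrist_force: [-0.6, -2.8, 0.3]
opening: 34.1
[ 510.0306973  -114.45223299    5.40170507] 34.13289018873252 [-0.5664021  -2.84606951  0.30599611] [-0.75312564 -0.03314537  0.07231589]
```

View pics/t6.png

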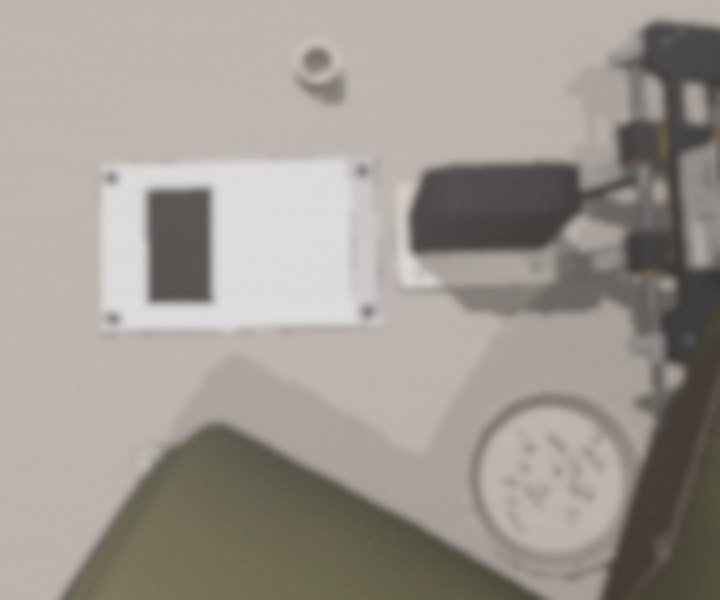

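View pics/w6.png

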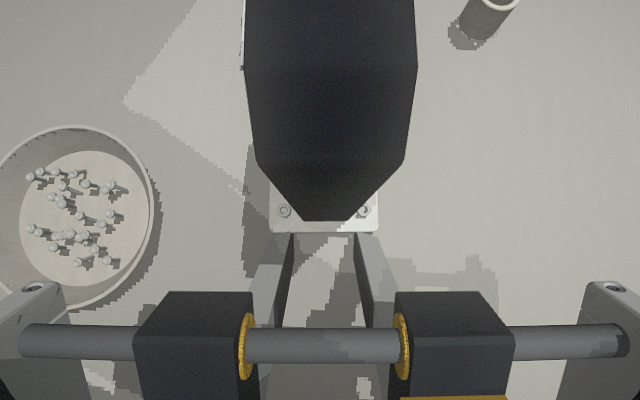

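Top zoom: the foot's heel edge is at x≈398 and the stop at x≈379, so about 10 mm to go. The push force is about 2.8 N.

```bash
python3 -m handwheel '{"twist":[[0,0,0],[0,0,0],[0,0,0],[0,0,0],[0,0,0],[0,0,0],[0,0,0],[0,0,0]],"translation":[[0,0.00125,0],[0,0.0025,0],[0,0.00375,0],[0,0.005,0],[0,0.00625,0],[0,0.0075,0],[0,0.00875,0],[0,0.00875,0]],"claw":[34,34,34,34,34,34,34,34]}'
python3 -c "
from h import *
s=state();print(s['eef_pos'],s['wrist_force'],s['ft_torque'])
im,d=get_image('top');cv2.imwrite('pics/t7.png',cv2.resize(im[195:245,320:400],None,fx=9,fy=9,interpolation=cv2.INTER_CUBIC))"
```

```text
time: 9.83
eef_pos: [510.0, -107.3, 5.5]
eef_rot: [-0.15, 0.675, 0.707, 0.144]
wrist_force: [-0.7, -2.5, -1.2]
opening: 34.0
[ 510.03079227 -107.28795333    5.47342814] [-0.65128226 -2.45555823 -1.18516549] [-0.63550245 -0.08540778 -0.00592743]
```

View pics/t7.png

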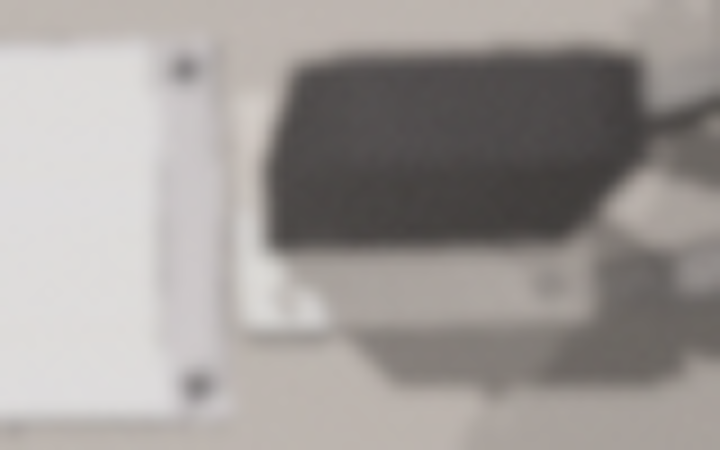

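```bash
python3 -m handwheel '{"twist":[[0,0,0],[0,0,0],[0,0,0],[0,0,0],[0,0,0],[0,0,0],[0,0,0],[0,0,0]],"translation":[[0,0.0005,0],[0,0.001,0],[0,0.0015,0],[0,0.002,0],[0,0.0025,0],[0,0.0025,0],[0,0.0025,0],[0,0.0025,0]],"claw":[34,34,34,34,34,34,34,34]}'
python3 -c "
from h import *
s=state();print(s['eef_pos'],s['wrist_force'],s['ft_torque'])"
```

```text
time: 10.55
eef_pos: [510.0, -105.5, 5.4]
eef_rot: [-0.15, 0.676, 0.707, 0.144]
wrist_force: [0.3, -2.2, -0.5]
opening: 33.9
[ 510.01008608 -105.46676476    5.43838924] [ 0.32354833 -2.1813464  -0.50488561] [-0.77093255 -0.09426819  0.04803148]
```

```bash
python3 -m handwheel '{"twist":[[0,0,0],[0,0,0],[0,0,0],[0,0,0],[0,0,0],[0,0,0],[0,0,0],[0,0,0]],"translation":[[0,0.0002,0],[0,0.0004,0],[0,0.0006,0],[0,0.0008,0],[0,0.001,0],[0,0.001,0],[0,0.001,0],[0,0.001,0]],"claw":[34,34,34,34,34,34,34,34]}'
python3 -c "
from h import *
s=state();print(s['eef_pos'],s['wrist_force'],s['ft_torque'])"
```

```text
time: 11.22
eef_pos: [510.0, -104.7, 5.4]
eef_rot: [-0.15, 0.676, 0.707, 0.144]
wrist_force: [1.4, -3.4, -0.4]
opening: 33.8
[ 510.00707487 -104.69224366    5.43765415] [ 1.41868163 -3.38294245 -0.36664643] [-0.71372883 -0.10656552  0.00924508]
```

```bash
python3 -m handwheel '{"twist":[[0,0,0],[0,0,0],[0,0,0],[0,0,0],[0,0,0],[0,0,0],[0,0,0],[0,0,0]],"translation":[[0,0.0002,0],[0,0.0004,0],[0,0.0006,0],[0,0.0008,0],[0,0.001,0],[0,0.001,0],[0,0.001,0],[0,0.001,0]],"claw":[34,34,34,34,34,34,34,34]}'
python3 -c "
from h import *
s=state();print(s['eef_pos'],s['wrist_force'],s['ft_torque'])"
```

```text
time: 11.88
eef_pos: [510.0, -103.9, 5.5]
eef_rot: [-0.15, 0.676, 0.707, 0.144]
wrist_force: [-0.2, -3.4, -0.5]
opening: 34.2
[ 510.03984124 -103.87654083    5.45241355] [-0.15365545 -3.4471924  -0.54288781] [-0.79359329 -0.11366092  0.04686397]
```

```bash
python3 -m handwheel '{"twist":[[0,0,0],[0,0,0],[0,0,0],[0,0,0],[0,0,0],[0,0,0],[0,0,0],[0,0,0]],"translation":[[0,0.0002,0],[0,0.0004,0],[0,0.0006,0],[0,0.0006,0],[0,0.0006,0],[0,0.0006,0],[0,0.0006,0],[0,0.0006,0]],"claw":[34,34,34,34,34,34,34,34]}'
python3 -c "
from h import *
s=state();print(s['eef_pos'],s['wrist_force'],s['ft_torque'])"
```

```text
time: 12.55
eef_pos: [510.0, -103.4, 5.5]
eef_rot: [-0.15, 0.676, 0.707, 0.144]
wrist_force: [0.2, -3.3, -0.9]
opening: 34.1
[ 510.02525386 -103.39056583    5.45834223] [ 0.21009103 -3.28896446 -0.87327242] [-0.75095256 -0.0437847  -0.00376757]
```

```bash
python3 -m handwheel '{"twist":[[0,0,0],[0,0,0],[0,0,0],[0,0,0],[0,0,0],[0,0,0],[0,0,0],[0,0,0]],"translation":[[0,0.0002,0],[0,0.0004,0],[0,0.0006,0],[0,0.0006,0],[0,0.0006,0],[0,0.0006,0],[0,0.0006,0],[0,0.0006,0]],"claw":[34,34,34,34,34,34,34,34]}'
python3 -c "
from h import *
s=state();print(s['eef_pos'],s['wrist_force'],s['ft_torque'])"
```

```text
time: 13.22
eef_pos: [510.1, -103.1, 5.5]
eef_rot: [-0.15, 0.676, 0.707, 0.144]
wrist_force: [-0.0, -5.4, -0.2]
opening: 34.2
[ 510.07517375 -103.08526283    5.47797082] [-0.02515578 -5.41915993 -0.2404606 ] [-1.11485426 -0.03757987  0.0372215 ]
```

```bash
python3 -m handwheel '{"twist":[[0,0,0],[0,0,0],[0,0,0],[0,0,0],[0,0,0],[0,0,0],[0,0,0],[0,0,0]],"translation":[[0,0.0002,0],[0,0.0004,0],[0,0.0006,0],[0,0.0006,0],[0,0.0006,0],[0,0.0006,0],[0,0.0006,0],[0,0.0006,0]],"claw":[34,34,34,34,34,34,34,34]}'
python3 -c "
from h import *
s=state();print(s['eef_pos'],s['wrist_force'],s['ft_torque'])"
```

```text
time: 13.88
eef_pos: [510.1, -102.8, 5.4]
eef_rot: [-0.15, 0.676, 0.707, 0.144]
wrist_force: [-1.2, -6.6, -0.9]
opening: 34.1
[ 510.08409465 -102.83009777    5.44805158] [-1.24083088 -6.5645561  -0.94163957] [-1.38811558 -0.02153769  0.04482952]
```

Contact felt: the force has risen from a 3.2 N sliding baseline to 6.6 N. A bit more.

```bash
python3 -m handwheel '{"twist":[[0,0,0],[0,0,0],[0,0,0],[0,0,0],[0,0,0],[0,0,0],[0,0,0],[0,0,0]],"translation":[[0,0.0002,0],[0,0.0004,0],[0,0.0006,0],[0,0.0007,0],[0,0.0007,0],[0,0.0007,0],[0,0.0007,0],[0,0.0007,0]],"claw":[34,34,34,34,34,34,34,34]}'
python3 -c "
from h import *
s=state();print(s['eef_pos'],s['wrist_force'],s['ft_torque'])
im,d=get_image('top');cv2.imwrite('pics/t8.png',cv2.resize(im[195:245,320:400],None,fx=9,fy=9,interpolation=cv2.INTER_CUBIC))"
```

```text
time: 14.55
eef_pos: [510.1, -102.6, 5.4]
eef_rot: [-0.15, 0.676, 0.707, 0.144]
wrist_force: [-1.1, -9.1, -0.1]
opening: 33.8
[ 510.11092354 -102.5823052     5.44001198] [-1.1341466  -9.06007553 -0.05507131] [-1.82196242  0.01341723  0.10512132]
```

View pics/t8.png

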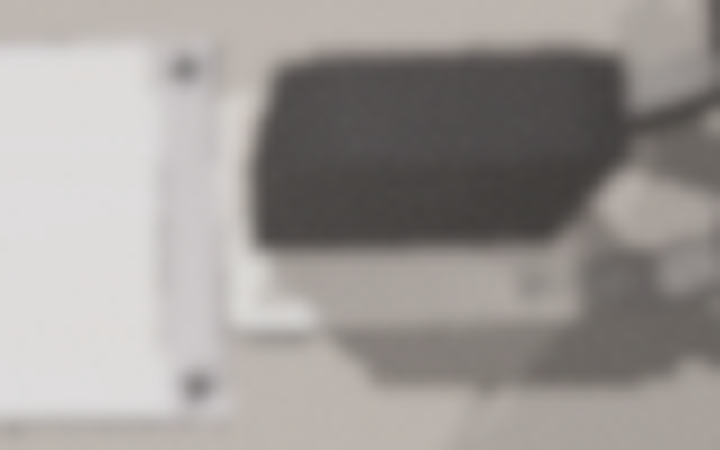

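Top zoom: the heel edge abuts the stop along its length (x≈225) and runs parallel to it. Push is 9.1 N against a 3.2 N sliding friction, so bearing is about 6–9 N, held about 0.5 s. Now I'll back off and go above the plate.

```bash
python3 -m handwheel '{"twist":[[0,0,0],[0,0,0],[0,0,0],[0,0,0],[0,0,0],[0,0,0],[0,0,0],[0,0,0]],"translation":[[0,-0.005,0],[0,-0.03,0],[0,-0.05,0],[0,-0.05,0.04],[0,-0.05,0.08],[0,-0.05,0.12],[0,-0.05,0.16],[0,-0.05,0.2]],"claw":[34,34,34,34,34,34,34,60]}'
python3 -m handwheel '{"twist":[[0,0,0],[-0.1,-0.004,0],[-0.2,-0.009,0],[-0.3,-0.013,0],[-0.4,-0.0175,0],[-0.4,-0.0175,0],[-0.4,-0.0175,0],[-0.4,-0.0175,0]],"translation":[[0,0,0.04],[0,0.02,0.06],[0,0.05,0.06],[-0.002,0.08,0.06],[-0.003,0.1,0.06],[-0.003,0.11,0.06],[-0.003,0.1156,0.06],[-0.003,0.1156,0.06]],"claw":[60,60,60,60,60,60,60,60]}'
python3 - <<'E'
from h import *
im,d=get_image("wrist");c=calibration("wrist");np.save("pics/cal9.npy",c,allow_pickle=True);cv2.imwrite("pics/w9.png",cv2.resize(im[60:260,220:420],None,fx=3,fy=3,interpolation=cv2.INTER_CUBIC));s=state();print(s['eef_pos'],s['eef_rot'],s['wrist_force'])
E
```

```text
time: 15.27
eef_pos: [509.7, -142.1, 167.1]
eef_rot: [-0.15, 0.676, 0.707, 0.144]
wrist_force: [0.5, 0.6, 0.7]
opening: 37.9
time: 15.93
eef_pos: [507.6, -49.0, 213.4]
eef_rot: [-0.001, 0.69, 0.723, 0.0]
wrist_force: [-0.3, -0.5, -0.2]
opening: 60.1
[507.65135855 -49.92237439 213.24575527] [-8.17386643e-04  6.90805330e-01  7.23040298e-01  2.36115203e-04] [-0.60018677 -0.73379545  0.34619034]
```

View pics/w9.png

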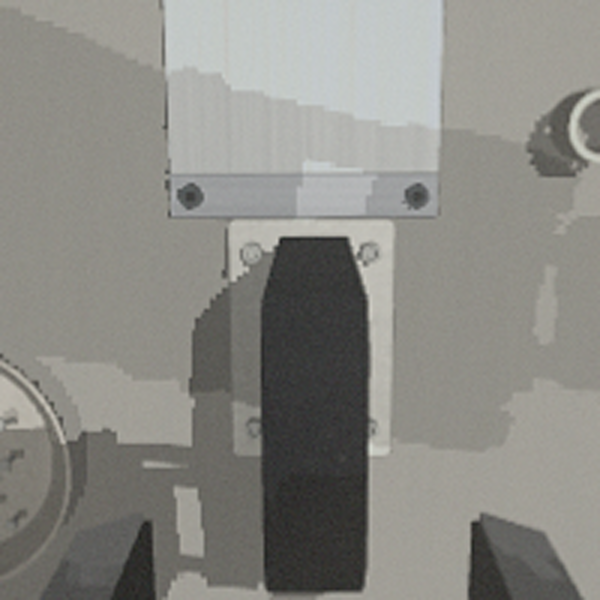

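The foot's front edge (y≈219) lies flush and parallel to the board edge (y≈217), about 3 mm off the middle. I'll check the numbers.

```bash
python3 - <<'E'
from h import *
c=np.load("pics/cal9.npy",allow_pickle=True).item()
wz=lambda a:np.array(a,float)/3+[220,60]-0.33
yaw=lambda v:np.degrees(np.arctan2(v[1],v[0]))
A=cast(c,wz([[169,217],[438,217]]),5);F=cast(c,wz([[229,220],[392,219],[389,455],[235,455]]),10)
print(A.round(1),A.mean(0),yaw(A[1]-A[0]));print(F.round(1),F.mean(0),yaw(F[1]-F[0]))
T=cast(c,wz([[263,300],[368,300],[366,591],[267,591]]),156);print(T.round(1),T.mean(0))
import math
for t in range(0,91,10):
    a=math.radians(t);yh=-5*math.tan(a) if t<60 else -10*math.sin(a)
    print(t,round(yh-46*math.cos(a)+136*math.sin(a),1),round(46*math.sin(a)+136*math.cos(a),1))
E
```

```text
[[451.7  -6.    5. ]
 [551.9  -1.5   5. ]] [501.78730877  -3.74446023   5.        ] 2.6187340035268343
[[474.5  -5.7  10. ]
 [534.4  -2.6  10. ]
 [539.3 -93.8  10. ]
 [479.  -96.6  10. ]] [506.81423127 -49.68530096  10.        ] 2.9738975217127734
[[494.1  -9.8 156. ]
 [518.4  -8.7 156. ]
 [522.4 -82.6 156. ]
 [497.5 -83.8 156. ]] [508.10996207 -46.23213535 156.        ]
0 -46.0 136.0
10 -22.6 141.9
20 1.5 143.5
30 25.3 140.8
40 48.0 133.8
50 68.7 122.7
60 86.1 107.8
70 102.7 89.7
80 116.1 68.9
90 126.0 46.0
```

```bash
python3 -m handwheel '{"twist":[[0,0,0],[0,0,0],[0,0,0],[0,0,0],[0,0,0],[0,0,0],[0,0,0],[0,0,0]],"translation":[[0,0,-0.04],[0,0,-0.08],[0,0,-0.12],[0,0,-0.12],[0,0,-0.12],[0,0,-0.12],[0,0,-0.12],[0,0,-0.12]],"claw":[60,60,60,60,50,44,38,34]}' 8
python3 -m handwheel '{"twist":[[0,0,0],[0,0,0],[0,0,0],[0,0,0],[0,0,0],[0,0,0],[0,0,0],[0,0,0]],"translation":[[0,0,0],[0,0,0],[0,0,0],[0,0,0],[0,0,0],[0,0,0],[0,0,0],[0,0,0]],"claw":[30,27,24,20,15,15,15,15]}' 8
python3 -c "
from h import *
s=state();print(s['eef_pos'],s['wrist_force'],s['ft_torque'])"
```

```text
time: 16.65
eef_pos: [508.4, -49.8, 119.1]
eef_rot: [0.001, 0.691, 0.723, 0.001]
wrist_force: [-0.9, -0.2, 0.7]
opening: 36.6
time: 17.32
eef_pos: [508.1, -49.4, 118.0]
eef_rot: [0.001, 0.691, 0.723, 0.0]
wrist_force: [1.6, 0.6, 5.4]
opening: 25.6
[508.1422401  -49.42469773 117.97538531] [1.63874411 0.59673229 5.41717318] [ 0.02692779 -0.70463787  0.04100731]
```

```bash
python3 - <<'E'
import math
h=137
for t in [0,2,4,6,8,10,12,14,16,20,24,28,32,36,40,44,48,52,56,60,64,68,72,76,80,84,88,90]:
    a=math.radians(t);yh=-5*math.tan(a) if t<60 else -10*math.sin(a)
    y=yh-46*math.cos(a)+h*math.sin(a)+46; z=46*math.sin(a)+h*math.cos(a)-h
    print(t,"mm",round(y,1),round(z,1)," units",round(-y*.046/800,4),round(y/800,4),round(z/800,4))
E
```

```text
0 mm 0.0 0.0  units -0.0 0.0 0.0
2 mm 4.6 1.5  units -0.0003 0.0058 0.0019
4 mm 9.3 2.9  units -0.0005 0.0116 0.0036
6 mm 14.0 4.1  units -0.0008 0.0176 0.0051
8 mm 18.8 5.1  units -0.0011 0.0235 0.0063
10 mm 23.6 5.9  units -0.0014 0.0295 0.0074
12 mm 28.4 6.6  units -0.0016 0.0355 0.0082
14 mm 33.3 7.1  units -0.0019 0.0416 0.0088
16 mm 38.1 7.4  units -0.0022 0.0476 0.0092
20 mm 47.8 7.5  units -0.0027 0.0598 0.0093
24 mm 57.5 6.9  units -0.0033 0.0718 0.0086
28 mm 67.0 5.6  units -0.0039 0.0838 0.0069
32 mm 76.5 3.6  units -0.0044 0.0956 0.0044
36 mm 85.7 0.9  units -0.0049 0.1071 0.0011
40 mm 94.6 -2.5  units -0.0054 0.1183 -0.0031
44 mm 103.3 -6.5  units -0.0059 0.1291 -0.0081
48 mm 111.5 -11.1  units -0.0064 0.1393 -0.0139
52 mm 119.2 -16.4  units -0.0069 0.149 -0.0205
56 mm 126.4 -22.3  units -0.0073 0.1581 -0.0278
60 mm 133.0 -28.7  units -0.0076 0.1662 -0.0358
64 mm 140.0 -35.6  units -0.008 0.175 -0.0445
68 mm 146.5 -43.0  units -0.0084 0.1832 -0.0538
72 mm 152.6 -50.9  units -0.0088 0.1907 -0.0636
76 mm 158.1 -59.2  units -0.0091 0.1976 -0.074
80 mm 163.1 -67.9  units -0.0094 0.2039 -0.0849
84 mm 167.5 -76.9  units -0.0096 0.2094 -0.0962
88 mm 171.3 -86.2  units -0.0099 0.2141 -0.1078
90 mm 173.0 -91.0  units -0.0099 0.2162 -0.1138
```

First tip, 0→12°.

```bash
python3 -m handwheel '{"twist":[[0,0,0],[0,0,0],[0,0,0],[0,0,0],[0,0,0],[0,0,0],[0,0,0],[0,0,0]],"translation":[[-0.0003,0.0058,0.0019],[-0.0005,0.0116,0.0036],[-0.0008,0.0176,0.0051],[-0.0011,0.0235,0.0063],[-0.0014,0.0295,0.0074],[-0.0016,0.0355,0.0082],[-0.0016,0.0355,0.0082],[-0.0016,0.0355,0.0082]],"claw":[15,15,15,15,15,15,15,15]}'
python3 -c "
from h import *
s=state();print(s['eef_pos'],s['wrist_force'],s['ft_torque'])
im,d=get_image('wrist');cv2.imwrite('pics/w10.png',im)
im,d=get_image('top');cv2.imwrite('pics/t10.png',cv2.resize(im[160:310,250:430],None,fx=4,fy=4,interpolation=cv2.INTER_CUBIC))"
```

```text
time: 17.98
eef_pos: [506.2, -20.6, 123.9]
eef_rot: [-0.0, 0.69, 0.723, -0.0]
wrist_force: [2.2, -0.8, 0.1]
opening: 25.9
[506.18463023 -20.60214709 123.86021609] [ 2.17720286 -0.76201117  0.13608493] [-0.20437732 -0.62201726 -0.05974565]
```

View pics/w10.png

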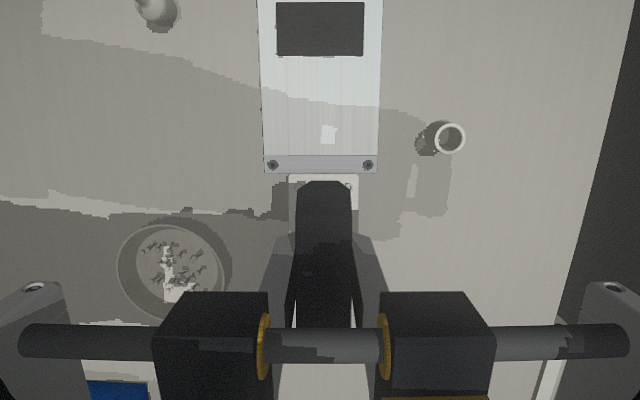

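View pics/t10.png

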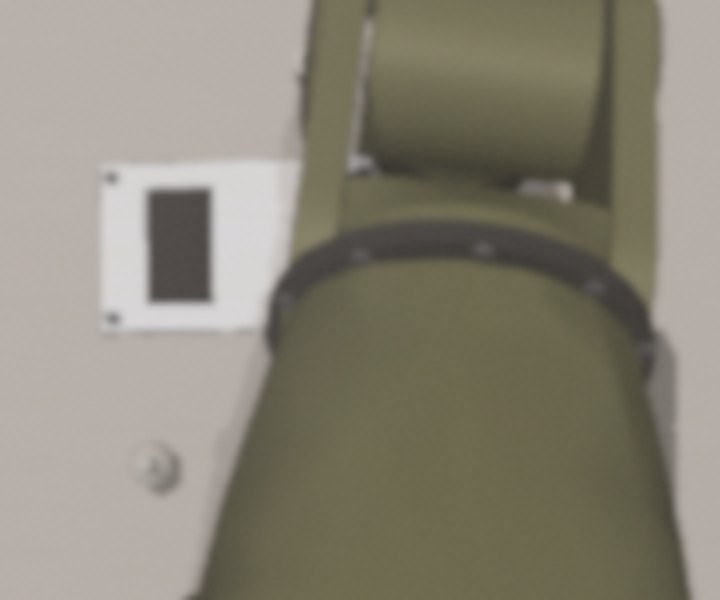

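Wrist view: the foot edge (288–358, y 174) still sits at the board's edge (y 172). I'll verify the tilt from wrist depth.

```bash
cat > tilt.py <<'E'
from h import *
def tilt():
    im,d=get_image("wrist");c=calibration("wrist");P=cloud(c,d)
    u0=np.array([-.0457,.999]);o=np.array([501.7,-3.8])
    ry=(P[...,:2]-o)@u0; rx=(P[...,:2]-o)@np.array([.999,.0457])
    m=(im.max(2)<75)&(d>0)&(abs(rx)<12)&(P[...,2]>14)&(P[...,2]<170)&(ry<150)
    v,u=np.nonzero(m);k=(u>280)&(u<360)&(v<330)
    y=ry[m][k];z=P[...,2][m][k]
    return im,d,P,y,z,u[k],v[k]
if __name__=="__main__":
    im,d,P,y,z,u,v=tilt()
    for a in range(0,400,10):
        k=(v>=a)&(v<a+10)
        if k.sum()>5: print(a,k.sum(),np.median(y[k]).round(1),np.median(z[k]).round(1))
E
python3 tilt.py
```

```text
180 311 17.7 119.9
190 449 20.0 145.7
200 458 16.6 150.8
210 472 13.3 155.5
220 474 9.1 157.2
230 473 4.6 158.2
240 478 -0.0 159.0
250 492 -4.7 160.0
260 515 -9.0 161.0
270 506 -13.6 161.9
280 489 -18.3 162.7
290 483 -23.0 163.7
300 460 -27.6 164.6
310 458 -32.5 165.6
320 367 -36.8 166.4
```

The top face slopes 11.4°, so the gauge turns in the pads about its heel as planned. Continue to 28°.

```bash
python3 -m handwheel '{"twist":[[0,0,0],[0,0,0],[0,0,0],[0,0,0],[0,0,0],[0,0,0],[0,0,0],[0,0,0]],"translation":[[-0.0003,0.0061,0.0006],[-0.0006,0.0121,0.001],[-0.0008,0.0182,0.0011],[-0.0011,0.0243,0.0011],[-0.0014,0.0303,0.0008],[-0.0017,0.0364,0.0004],[-0.002,0.0424,-0.0004],[-0.0022,0.0483,-0.0013]],"claw":[15,15,15,15,15,15,15,15]}'
python3 tilt.py
python3 -c "
from h import *
s=state();print(s['eef_pos'],s['wrist_force'],s['ft_torque'])"
```

```text
time: 18.8
eef_pos: [504.5, 18.2, 123.0]
eef_rot: [-0.0, 0.691, 0.723, -0.0]
wrist_force: [0.9, -1.3, -0.0]
opening: 26.3
190 380 56.9 135.4
200 440 54.3 143.2
210 449 51.0 148.3
220 451 46.7 150.5
230 458 42.5 152.7
240 464 38.3 154.7
250 485 34.1 156.6
260 505 30.3 158.8
270 506 26.2 160.9
280 488 22.1 163.0
290 489 18.1 164.9
300 476 14.1 166.9
310 439 10.3 168.6
320 85 7.3 169.6
[504.46970736  18.79442828 122.86606803] [1.70250389 0.27612341 0.78921018] [-0.17762177 -0.45018752  0.02237898]
```

Tilt is 26.7°. On through the balance point to 44°.

```bash
python3 -m handwheel '{"twist":[[0,0,0],[0,0,0],[0,0,0],[0,0,0],[0,0,0],[0,0,0],[0,0,0],[0,0,0]],"translation":[[-0.0003,0.0059,-0.0011],[-0.0005,0.0119,-0.0025],[-0.0008,0.0176,-0.0041],[-0.0011,0.0234,-0.0059],[-0.0013,0.029,-0.0079],[-0.0016,0.0345,-0.0101],[-0.0018,0.04,-0.0125],[-0.0021,0.0454,-0.0151]],"claw":[15,15,15,15,15,15,15,15]}'
python3 tilt.py
python3 -c "
from h import *
s=state();print(s['eef_pos'],s['wrist_force'],s['ft_torque'])
im,d=get_image('wrist');cv2.imwrite('pics/w12.png',im)
im,d=get_image('scene');cv2.imwrite('pics/s12.png',im)"
```

```text
time: 19.52
eef_pos: [502.9, 54.4, 110.7]
eef_rot: [-0.0, 0.691, 0.723, 0.0]
wrist_force: [-0.2, 0.1, 2.2]
opening: 25.8
190 39 88.2 113.0
200 415 87.7 121.8
210 434 85.3 130.1
220 447 81.3 133.5
230 451 77.4 136.9
240 462 73.6 140.2
250 485 70.0 143.3
260 508 66.7 146.7
270 531 63.3 149.9
280 549 60.0 153.1
290 521 56.6 155.8
300 520 53.3 158.7
310 512 50.1 161.5
320 400 47.3 163.9
[502.72210207  55.0098514  110.30633094] [1.44648322 2.16922566 2.55760714] [ 0.01990262 -0.36314764  0.04240552]
```

View pics/w12.png

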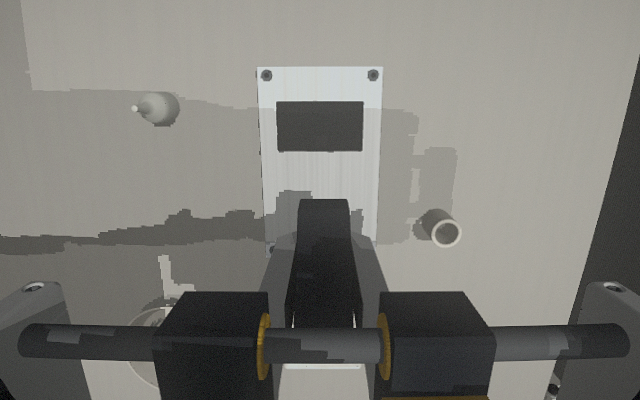

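View pics/s12.png

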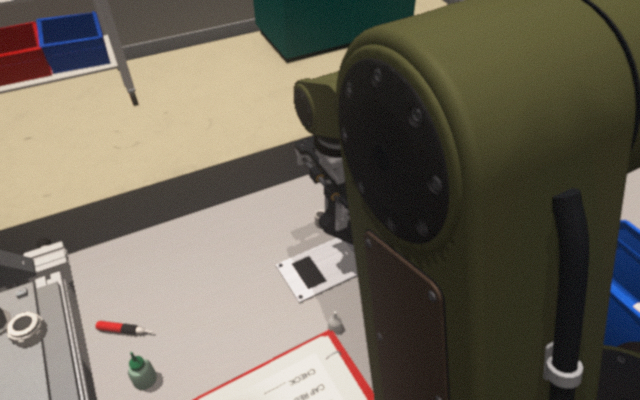

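Tilt is 41.9°, heel about 4 mm behind the stop face, held with small forces; bottle (160,108) and sleeve (440,230) undisturbed. On to 60°.

```bash
python3 -m handwheel '{"twist":[[0,0,0],[0,0,0],[0,0,0],[0,0,0],[0,0,0],[0,0,0],[0,0,0],[0,0,0]],"translation":[[-0.0002,0.0051,-0.0028],[-0.0005,0.0102,-0.0058],[-0.0007,0.0151,-0.009],[-0.0009,0.0199,-0.0124],[-0.0011,0.0245,-0.016],[-0.0013,0.0289,-0.0198],[-0.0015,0.0331,-0.0236],[-0.0017,0.0371,-0.0278]],"claw":[15,15,15,15,15,15,15,15]}'
python3 tilt.py
python3 -c "
from h import *
s=state();print(s['eef_pos'],s['wrist_force'],s['ft_torque'])"
```

```text
time: 20.33
eef_pos: [501.6, 84.1, 88.4]
eef_rot: [0.0, 0.691, 0.723, 0.0]
wrist_force: [0.6, 2.1, 3.8]
opening: 26.0
200 78 112.7 91.6
210 422 112.9 102.2
220 435 109.5 107.4
230 448 106.2 112.4
240 463 103.0 117.1
250 491 100.0 121.6
260 510 97.1 126.2
270 536 94.5 130.7
280 562 92.0 134.9
290 584 89.5 138.8
300 605 87.1 142.6
310 614 84.6 145.8
320 487 81.3 147.2
[501.29674146  84.46332644  87.75114887] [0.89871307 2.03627484 2.74773103] [ 0.38221411 -0.34138504  0.04470542]
```

```bash
python3 -m handwheel '{"twist":[[0,0,0],[0,0,0],[0,0,0],[0,0,0],[0,0,0],[0,0,0],[0,0,0],[0,0,0]],"translation":[[-0.0002,0.0044,-0.0043],[-0.0004,0.0088,-0.0086],[-0.0006,0.0129,-0.0133],[-0.0008,0.0169,-0.0179],[-0.001,0.0208,-0.0228],[-0.0011,0.0245,-0.0278],[-0.0013,0.028,-0.0329],[-0.0015,0.0314,-0.0381]],"claw":[15,15,15,15,15,15,15,15]}'
python3 tilt.py
python3 -c "
from h import *
s=state();print(s['eef_pos'],s['wrist_force'],s['ft_torque'])
im,d=get_image('wrist');cv2.imwrite('pics/w14.png',im)"
```

```text
time: 21.05
eef_pos: [500.3, 109.1, 57.7]
eef_rot: [-0.0, 0.691, 0.723, 0.0]
wrist_force: [0.1, 3.2, 2.7]
opening: 25.6
210 163 134.3 65.8
220 422 132.5 71.4
230 444 130.0 78.9
240 469 127.7 85.9
250 493 125.7 92.3
260 520 123.7 98.4
270 545 121.9 104.3
280 568 120.4 110.0
290 602 118.8 115.1
300 614 116.4 118.1
310 625 112.9 119.8
320 660 110.4 121.7
[499.99671516 109.43034565  57.02898861] [0.72351191 4.28705478 0.87246378] [ 0.55322067 -0.37433326  0.12867612]
```

View pics/w14.png

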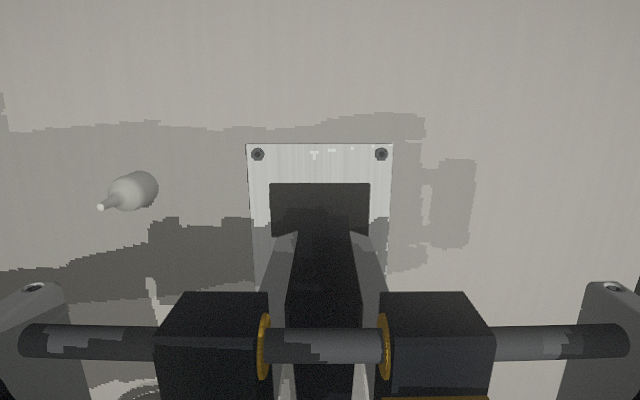

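Tilt is 72.8°, heel about 9 mm behind the stop, as planned. On to 86°.

```bash
python3 -m handwheel '{"twist":[[0,0,0],[0,0,0],[0,0,0],[0,0,0],[0,0,0],[0,0,0],[0,0,0],[0,0,0]],"translation":[[-0.0001,0.002,-0.0035],[-0.0002,0.004,-0.007],[-0.0003,0.0063,-0.0109],[-0.0004,0.0082,-0.0145],[-0.0005,0.01,-0.0184],[-0.0006,0.0118,-0.0221],[-0.0006,0.0131,-0.025],[-0.0007,0.0143,-0.0279]],"claw":[15,15,15,15,15,15,15,15]}'
python3 tilt.py
python3 -c "
from h import *
s=state();print(s['eef_pos'],s['wrist_force'],s['ft_torque'])"
```

```text
time: 21.82
eef_pos: [499.8, 120.3, 35.6]
eef_rot: [-0.0, 0.691, 0.723, -0.0]
wrist_force: [-1.0, 2.7, 1.2]
opening: 25.9
220 411 142.1 46.0
230 436 140.6 56.0
240 466 139.3 65.2
250 496 138.0 73.4
260 520 136.9 80.9
270 551 135.9 87.7
280 582 134.9 94.3
290 599 132.4 97.1
300 624 129.3 99.4
310 640 126.4 101.6
320 517 123.7 103.6
[499.6397656  120.42038417  35.23053582] [0.14068714 4.2882341  0.43910129] [ 0.49755281 -0.18308942  0.0852088 ]
```

Tilt is 81.6°. The pads have slid about 11 mm along the plate because their turning friction lags, so I'll turn the tool along with the gauge for the last few degrees.

```bash
python3 -m handwheel '{"twist":[[-0.017,-0.0008,0],[-0.034,-0.0015,0],[-0.05,-0.0023,0],[-0.067,-0.003,0],[-0.084,-0.0038,0],[-0.1,-0.0045,0],[-0.117,-0.0053,0],[-0.117,-0.0053,0]],"translation":[[0,0.0004,-0.003],[0,0.0008,-0.006],[0,0.0012,-0.009],[-0.0001,0.0016,-0.012],[-0.0001,0.002,-0.015],[-0.0001,0.0024,-0.018],[-0.0001,0.0028,-0.0208],[-0.0001,0.0028,-0.0208]],"claw":[15,15,15,15,15,15,15,15]}'
python3 tilt.py
python3 -c "
from h import *
s=state();print(s['eef_pos'],s['wrist_force'],s['ft_torque'])
im,d=get_image('wrist');cv2.imwrite('pics/w16.png',im)
im,d=get_image('scene');cv2.imwrite('pics/s16.png',im)"
```

```text
time: 22.53
eef_pos: [499.5, 122.7, 18.7]
eef_rot: [0.045, 0.689, 0.722, -0.043]
wrist_force: [0.5, -0.6, -3.6]
opening: 26.3
220 409 145.6 27.7
230 435 145.3 37.7
240 467 145.1 47.0
250 495 144.9 55.2
260 521 144.8 62.9
270 549 144.6 69.9
280 579 144.4 76.4
290 600 142.1 79.5
300 617 139.4 82.1
310 621 136.8 84.7
320 493 134.3 86.9
[499.59525258 122.61426401  18.94457897] [ 0.25497534  0.54079619 -2.07499374] [ 0.16620894 -0.02934331 -0.02414438]
```

View pics/w16.png

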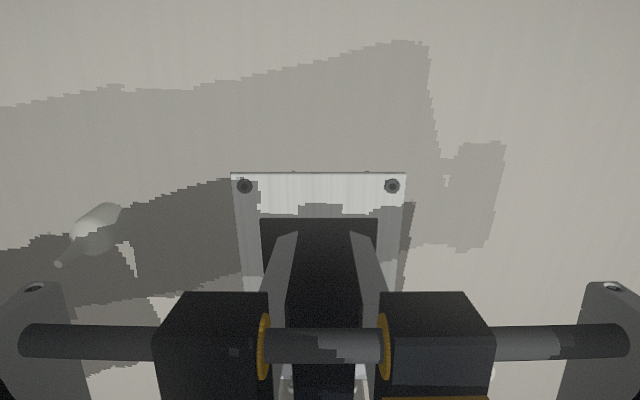

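View pics/s16.png

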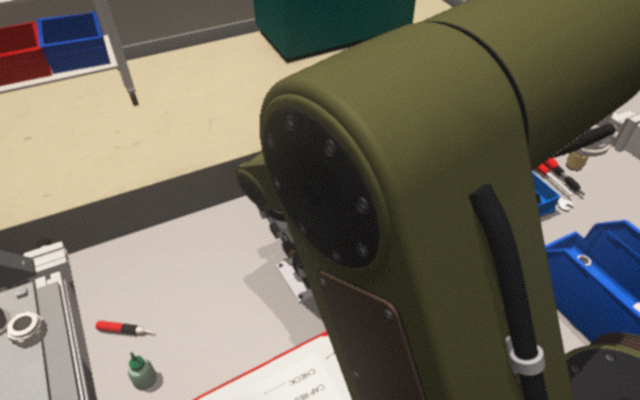

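Tilt is 88.7° and the hand still carries about 2–3 N. I'll lower a couple of mm until the pad takes the weight, then release.

```bash
python3 -m handwheel '{"twist":[[0,0,0],[0,0,0],[0,0,0],[0,0,0],[0,0,0],[0,0,0],[0,0,0],[0,0,0]],"translation":[[0,0,-0.0005],[0,0,-0.001],[0,0,-0.0015],[0,0,-0.002],[0,0,-0.0025],[0,0,-0.003],[0,0,-0.003],[0,0,-0.003]],"claw":[15,15,15,15,15,15,15,15]}'
python3 tilt.py
python3 -c "
from h import *
s=state();print(s['eef_pos'],s['wrist_force'],s['ft_torque'])"
```

```text
time: 23.35
eef_pos: [500.0, 122.5, 17.8]
eef_rot: [0.045, 0.689, 0.722, -0.042]
wrist_force: [-5.1, 1.7, 11.7]
opening: 25.7
220 399 145.4 26.3
230 427 145.3 36.8
240 459 145.1 46.2
250 487 145.0 54.5
260 513 144.9 62.3
270 541 144.7 69.0
280 570 144.6 75.8
290 589 142.3 78.9
300 612 139.6 81.6
310 620 137.1 84.1
320 492 134.6 86.3
[500.00820912 122.50053484  17.81442756] [-5.04511657  2.14013148 10.68461072] [ 0.1083224   0.95898159 -0.21350324]
```

Seated: 89.0° and 11 N of up-force. I'll ease off 0.8 mm, open gently, and retreat along the tool.

```bash
python3 -m handwheel '{"twist":[[0,0,0],[0,0,0],[0,0,0],[0,0,0],[0,0,0],[0,0,0],[0,0,0],[0,0,0]],"translation":[[0,0,0.0005],[0,0,0.001],[0,0,0.0012],[0,0,0.0012],[0,0,0.0012],[0,0,0.0012],[0,0,0.0012],[0,0,0.0012]],"claw":[15,15,15,26,28,31,36,42]}'
python3 -c "
from h import *
s=state();print(s['eef_pos'],s['wrist_force'],s['ft_torque'],s['opening'])"
python3 -m handwheel '{"twist":[[0,0,0],[0,0,0],[0,0,0],[0,0,0],[0,0,0],[0,0,0],[0,0,0],[0,0,0]],"translation":[[0,0,0],[0,0,0],[0,0,0.01],[0,0.002,0.03],[0,0.005,0.06],[0,0.01,0.1],[0,0.015,0.14],[0,0.02,0.18]],"claw":[50,54,54,54,54,54,54,54]}'
python3 -m handwheel '{"twist":[[0,0,0],[0,0,0],[0,0,0],[0,0,0],[0,0,0],[0,0,0],[0,0,0],[0,0,0]],"translation":[[0,-0.04,0.04],[0,-0.08,0.06],[0,-0.12,0.06],[0,-0.16,0.06],[0,-0.2,0.06],[0,-0.2,0.06],[0,-0.2,0.06],[0,-0.2,0.06]],"claw":[54,54,54,54,54,54,54,54]}'
python3 -c "
from h import *
s=state();print(s['eef_pos'],s['wrist_force'])
im,d=get_image('wrist');cv2.imwrite('pics/w18.png',im);np.save('pics/d18.npy',d);np.save('pics/cal18.npy',calibration('wrist'),allow_pickle=True)
im,d=get_image('top');cv2.imwrite('pics/t18.png',im)"
```

```text
time: 24.07
eef_pos: [499.7, 122.4, 17.7]
eef_rot: [0.044, 0.689, 0.722, -0.042]
wrist_force: [-0.5, -1.0, 0.3]
opening: 39.5
[499.65763701 122.36243879  17.66669479] [-0.45583587 -0.96803402  0.25325446] [-0.04211441 -0.06841477  0.00640044] 39.51996054304066
time: 24.73
eef_pos: [499.4, 138.5, 163.9]
eef_rot: [0.044, 0.689, 0.722, -0.042]
wrist_force: [-0.1, 0.5, -0.6]
opening: 54.0
time: 25.4
eef_pos: [499.7, -21.2, 210.2]
eef_rot: [0.044, 0.689, 0.722, -0.042]
wrist_force: [-0.6, -0.2, -0.6]
opening: 53.8
[499.67734527 -21.21237569 210.16776814] [-0.56560468 -0.21676658 -0.5528779 ]
```

View pics/w18.png

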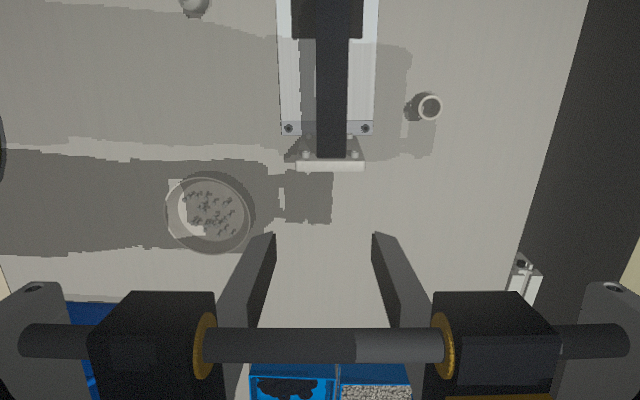

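View pics/t18.png

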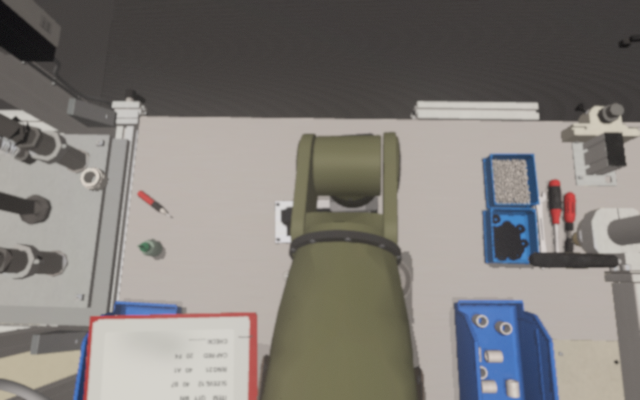

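The gauge lies along the board with its foot (297–364, y≈165) just behind the stop edge (y≈134). I'll clear the arm and check from the wrist and the fixed cameras.

```bash
python3 -m handwheel '{"twist":[[0,0,0],[0,0,0],[0,0,0],[0,0,0],[0,0,0],[0,0,0],[0,0,0],[0,0,0]],"translation":[[0,-0.04,0.02],[0,-0.08,0.03],[0,-0.12,0.03],[0,-0.16,0.03],[0,-0.2,0.03],[0,-0.24,0.03],[0,-0.28,0.03],[0,-0.3,0.03]],"claw":[54,54,54,54,54,54,54,54]}'
python3 - <<'E'
from h import *
c=np.load('pics/cal18.npy',allow_pickle=True).item();P=cloud(c,np.load('pics/d18.npy'));im=cv2.imread('pics/w18.png')
for n in("top","scene"):
    im,d=get_image(n);x0,y0,x1,y1=(250,160,430,310) if n=="top" else (260,150,440,340)
    cv2.imwrite(f"pics/{n}19.png",cv2.resize(im[y0:y1,x0:x1],None,fx=3,fy=3,interpolation=cv2.INTER_CUBIC))
    P=cloud(calibration(n),d)
    o=np.array([501.7,-3.8]);ry=(P[...,:2]-o)@np.array([-.0457,.999]);rx=(P[...,:2]-o)@np.array([.999,.0457])
    m=(P[...,2]>60)&(abs(rx)<60)&(ry>-60)&(ry<170)
    v,u=np.nonzero(m);k=(u>x0)&(u<x1)&(v>y0)&(v<y1)
    y=ry[m][k];z=P[...,2][m][k];x=rx[m][k]
    t=(y>15)&(y<125)&(z>76)
    print(n,len(y),"y",y.min(),y.max(),"zfit",np.polyfit(y[t],z[t],1),"xfit",np.polyfit(y[t],x[t],1),np.median(z[y<3]) if (y<3).any() else 0)
E
```

```text
time: 26.17
eef_pos: [499.7, -263.5, 233.6]
eef_rot: [0.044, 0.689, 0.722, -0.043]
wrist_force: [-0.4, 0.9, -0.2]
opening: 53.7
top 1069 y -11.91851230939161 144.08244293397715 zfit [1.90784656e-02 8.50650304e+01] xfit [1.12389290e-03 1.28607061e+00] 90.44370116282747
scene 1797 y -13.487962435879775 146.5609943126419 zfit [1.59569680e-02 8.48618512e+01] xfit [-0.0074822   2.33478699] 87.21300631464727
```

View pics/top19.png

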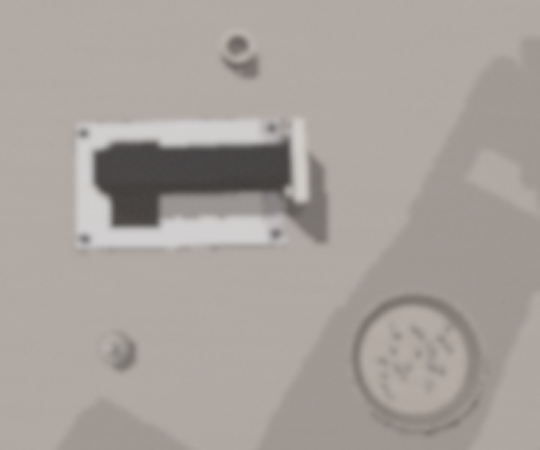

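View pics/scene19.png

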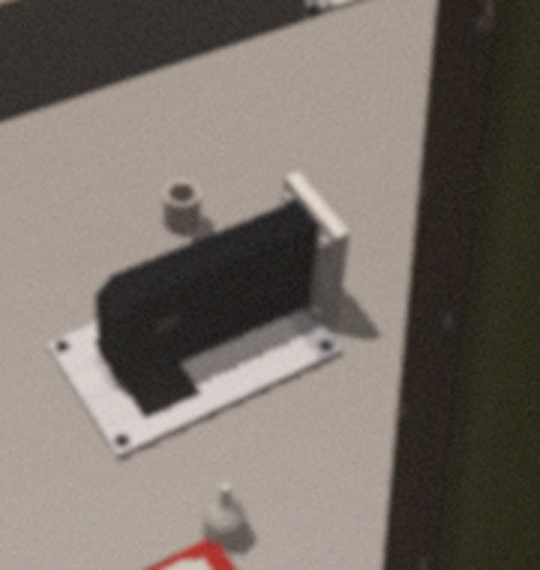

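Both views show the gauge on its side on the pad with its foot hooked behind the stop. Level within about 1° and along the board within 0.5°. Bystanders are unmoved.

```bash
python3 -c "
from bench import *
print(hand_in())"
```

```text
the job is handed in; nothing more can be done
None
```

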